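# Show the label of a glass plate to the reader

### The arm

A 6-joint arm with a two-finger parallel gripper is mounted at the origin on a cart in front of the work surface, level with it; the furniture and walls round the work are solid. World frame = base frame: x ahead of the robot, y to its left, z up, the work surface at z = 0. Lengths are in m, angles in degrees, forces in N, time in s.
With the tool pointing down it reaches from about 0.225 to 0.725 m from the base axis. Payload 3.1 kg.
Tool frame: the origin (TCP) lies on the centre line of the jaws, within the pads' length; the fingertips stand 19 mm ahead of it and the grasp point (between the pads) is the TCP; z points along the fingers, y is the line along which they close (so a half turn about z gives the same grasp; the last joint's range is limited). The gripper opens to 85 mm and grips with 20 to 120 N. Pads are 22 mm wide; open, the fingers measure 114 mm over their backs; the gripper's body (76 mm by 85 mm) begins 54 mm behind the grasp point. The pads swing forward as they close: fully open they stand 13 mm farther back than shut.
Start: joints at [-83.812, 2.75, 5.684, 92.934, 0, 82.678], TCP at [0.123, -0.51, 0.25] pointing down, gripper open.
Joint ranges: [-166.93, 166.93], [-56.73, 111.36], [-69.38, 81.34], [-121.58, 131.49], [-85.45, 84.26], [-180, 180]. Speed limits (degrees/s): [159.86, 159.86, 180, 180, 180, 180].

### API

Orientations are given as [roll, pitch, yaw] about the fixed x, y, z axes, in that order (R = Rz(yaw) Ry(pitch) Rx(roll)).
In Python, from station import robot gives the robot as it stands.
- The arm moves only by the shell command python3 -m crank 'ROWS'. ROWS is a JSON object of lists of equal length, an entry for each row: "angular": the turn, a rotation vector about the tool's x, y, z in degrees, a list of three; "xyz": the shift along the tool's x, y, z in cm, a list of three; "fingers": the opening, from -1 (shut) to 1 (fully open). A call has exactly 10 rows; each row shifts and turns the commanded pose from where the row before left it, along the tool's axes as they then stand; what a row does not reach is not made up. A row lasts 1/8 s, in which the tool goes at most 62.5 mm and 10.7 degrees, less where a joint would pass 70% of its speed; a pose out of reach is approached as far as the arm can. A call with a gripper value outside its range is refused whole. The fingers move at their own pace and stop on an object; the grip force is fixed at half the most. Time passes only in rows, so rows that do not move let the fingers close, or fill a call up. It gives the time, the measured TCP pose, the force, the opening and the grip force at its end, in the units of the state.
- robot.read_state(): the state, without advancing time (a new reading comes with each control period).
- robot.read_camera(name): name is "scene" or "side" or "wrist"; returns a dict with "image" (400x640x3 uint8, red, green, blue), "K" (3x3 intrinsics, pixels), "k1" (the pictures are not rectified: a ray, as slopes to the right and down, at radius r is drawn at 1 + k1 r^2 times it, then the intrinsics apply), "rvec" (rotation vector, rad) and "tvec" (3), from world to camera coordinates, as OpenCV has them. Camera axes: x right, y down, z forward; pixel columns grow to the right and rows downward; lengths in m; the calibration is good to about 2 mm. A picture is of the moment at which its call begins. There is no depth.
- robot.close_job(): hands the job in; it is judged then, once.
Trained networks look in the newest picture that a camera, given by its name, has taken for a name from the list of things; names that differ only in an ending like _2 or _b are one class to them, and where a whole thing is asked for, a point or a joint stands for the part that bears it (a point fixed in the world has none). Each returns a list of dicts, best first, with "p" (0 to 1); they miss things now and then, are a little off and sometimes report something else, mostly with a low value. They report only what shows in the picture. A call takes as long as a camera call. They do not tell look-alikes from the thing itself.
- robot.trace(camera, query): "mask" (400x640 bool, what is visible of it) and "rect" ([centre column, centre row, width, height] as shares, 0 to 1, of the picture: columns of its width, rows of its height, round what is visible of it).
- robot.place_of(camera, query): "point" ([row, column] as shares, 0 to 1, of the picture: columns of its width, rows of its height: a listed point, or the origin of a listed thing).
The state is a dict: "t": time; "q": joint angles; "qd": joint speeds; "joint_efforts": joint torques, N m; "tcp_pos": TCP position; "orientation": TCP orientation; "force": force on the tool from outside, world axes, zero at the start; "wrist_torque": the same for the moment, N m; "finger_gap": finger opening in m; "gripper_force": force on a finger pad.
Only numpy, scipy, OpenCV 4.12 (cv2) and the standard library are available. Lean on these libraries where they do the work, as an engineer would, in place of code of your own. Each camera call takes 0.05 s, during which the arm holds its last target. There are 200 camera calls.

### The job

Of the two glass plates on the drying cradles, pick up the one that lies label up (with its frosted end pointing away from you, the corner notch is on the right) by its clear glass, not by the frosted end. Present it to the label reader: level, label up, frosted end pointing straight at the window and centred over the yellow outlined field, about 8 cm above the worktop. Finish while still holding it there, without touching the reader, and leave the other plate and the bottles and boxes where they are.

Things in the scene. Friction and masses are not known exactly. Their poses are not given: they have to be found in the camera images.
- plate_up: The plate to present: loose glass plate 110 x 50 x 5 mm, 70 g, lying label up on cradle_a, underside 30 mm above the worktop. The last 30 mm of one end are frosted white with a black bar code. Origin: centre of its underside; x along its length to the frosted end, y across, z up out of the label side. Frosted from x = 25 to 55 mm; 14 x 14 mm notch cut from the corner x = +55, y = -25 mm.
- plate_up_centre (a point): Centre of that plate, half-way up its thickness; axes as the plate's. Grip here or a little to the clear side (x negative), fingers closing along y on the long edges (50 mm apart).
- plate_up_frost (a point): Middle of that plate's frosted end, 40 mm from its centre along +x, half-way up the thickness; axes as the plate's.
- plate_up_notch (a point): Middle of that plate's corner notch (14 x 14 mm; x = 48, y = -18 mm from its centre).
- plate_down: The other plate, to be left alone: equal in size, on an equal cradle, but turned label side down; its frosted end looks dull grey through the glass, without bar code. Origin: centre of its underside as it lies; x along its length to the frosted end, z up; its notch is at the corner x = +55, y = +25 mm (on the left when the frosted end points away from you).
- reader: Fixed label reader: grey pad 110 x 100 x 3 mm with a yellow outlined field 44 x 64 mm; behind it a white housing 74 mm wide, 123 mm high on a black foot 90 mm wide (from x = 53 mm on). Dark window in its front at x = 53 mm, centre 80 mm above the worktop. Origin on the worktop under the field's centre; x from the field to the window, z up.
- read_field (a point): Centre of the yellow outlined field, on the pad's top, 3 mm above the worktop; axes as the reader's (x towards the window).
- cradle_a: Fixed steel cradle under the plate to present: 84 mm long, at most 38 mm wide (the plate's long edges overhang it by about 6 mm each side), 30 mm high, nothing clamps the plate; origin at the centre of its underside, x along its length.
- bottle_orange: Bystander: clear bottle with an orange cap, 101 mm across, 232 mm high, loose; origin at the centre of its underside.
- wash_bottle: Bystander: white wash bottle with a red cap and spout, 108 x 67 x 215 mm, loose; origin at the centre of its underside.
- cap_box: Bystander: small clear box of caps, 64 x 78 x 37 mm, loose; origin at the centre of its underside.
Mind the look-alikes: they are no part of the job. Leave any green or red look-alike of the plate_up alone.

How it is judged (in metres and radians):
On the way:
1. the label-up plate is gripped and lifted clear of its cradle (height (world z) of plate_up_centre above 0.05 m and contact force between the fingers and plate_up above 0.5 N and contact force between plate_up and cradle_a below 0.05 N), for 0.2 s.
At the end, for the whole second after the job is handed in: Plate still gripped, touching neither reader nor cradle; middle of the frosted end within 20 mm of the field centre in plan and 50 to 110 mm above the worktop, pointing at the window within 0.26 rad; level, label up, within 0.2 rad; under 0.03 m/s; other plate moved under 15 mm (contact force between the fingers and plate_up above 0.5 N and contact force between plate_up and reader below 0.05 N and contact force between plate_up and cradle_a below 0.05 N and horizontal distance between plate_up_frost and read_field below 0.02 m and height (world z) of plate_up_frost between 0.05 and 0.11 m and x of plate_up_centre in the frame of reader below -0.015 m and angle between the x axis of plate_up and the x axis of reader, either way round below 0.26 rad and angle between plate_up's own z axis and vertical below 0.2 rad and linear speed of plate_up below 0.03 m/s and distance of plate_down from where it was at the start of the episode below 0.015 m); the arm keeps its last pose, push and grip.
It fails at once if the fingers grip the plate at its frosted end (grasp point more than 25 mm from the plate's centre towards that end) (contact force between the fingers and plate_up above 1 N and x of the grasp point in the frame of plate_up above 0.025 m).
It fails at once if the plate tips by more than 0.6 rad (angle between plate_up's own z axis and vertical above 0.6 rad).
It fails at once if the plate turned label side down is moved by more than 15 mm (distance of plate_down from where it was at the start of the episode above 0.015 m).
It fails at once if the reader is touched with more than 2 N (contact force between reader and anything else above 2 N).
It fails at once if a bystander (orange-capped bottle, wash bottle, box of caps) is moved by more than 30 mm (distance of any of bottle_orange, wash_bottle, cap_box from where it was at the start of the episode above 0.03 m).
It also fails if it takes over 40 s, if anything falls off the work surface, if the arm or the gripper's body presses on something with over 40 N, if the wrist force passes 120 N, or if a joint passes its speed limit or range.

## Working session

There is one attempt and no reset: what is moved stays moved. The work goes in short steps, Python scripts to look and compute and a shell command to move; the robot and the scene stay as the last step left them, time stands still between calls to the robot, and variables do not carry over. Pictures are saved under pics/ and viewed, at most 10 in all, crops included, and the job is handed in when it is done.

```bash
mkdir -p pics
cat > h.py <<'E'
from station import robot
import numpy as np, cv2
def cam(n):
    c=robot.read_camera(n); c['K']=np.array(c['K'],float); c['R']=cv2.Rodrigues(np.array(c['rvec'],float))[0]; c['t']=np.array(c['tvec'],float).ravel(); return c
def dist(c): return np.array([c['k1'],0,0,0,0],float)
def w(c,u,v,z):
    # pixel (col,row) to world at height z
    p=cv2.undistortPoints(np.array([[[u,v]]],float),c['K'],dist(c))[0,0]
    d=c['R'].T@np.array([p[0],p[1],1]); o=-c['R'].T@c['t']
    return o+d*(z-o[2])/d[2]
def px(c,P):
    return cv2.projectPoints(np.atleast_2d(np.array(P,float)),np.array(c['rvec'],float),c['t'],c['K'],dist(c))[0][:,0]
E
python3 - <<'E'
from h import *
ims=[]
for n in ['scene','side','wrist']:
    c=cam(n); cv2.imwrite(f'pics/{n}0.png',c['image'][:,:,::-1])
    print(n,'cam at',np.round(-c['R'].T@c['t'],3))
    for q,z in [('plate_up_centre',.0325),('plate_up_frost',.0325),('plate_up_notch',.0325),('plate_down',.03),('reader',0),('read_field',.003),('cradle_a',0),('bottle_orange',0),('wash_bottle',0),('cap_box',0)]:
        for r in robot.place_of(n,q)[:3]:
            v,u=r['point'][0]*400,r['point'][1]*640
            print(' ',q,round(r['p'],2),int(u),int(v),np.round(w(c,u,v,z),3)[:2])
print(robot.read_state()['t'])
E
```

```text
scene cam at [-0.63   0.765  1.349]
  plate_up_centre 0.78 297 228 [0.436 0.332]
  plate_up_centre 0.61 382 181 [ 0.507 -0.133]
  plate_up_centre 0.58 207 270 [0.415 0.716]
  plate_up_frost 0.9 214 272 [0.39  0.696]
  plate_up_frost 0.82 289 228 [0.453 0.36 ]
  plate_up_frost 0.61 259 207 [0.623 0.421]
  plate_up_notch 0.65 256 206 [0.638 0.428]
  plate_up_notch 0.55 217 276 [0.371 0.693]
  plate_up_notch 0.5 292 229 [0.445 0.351]
  plate_down 0.73 349 207 [0.438 0.084]
  reader 0.88 380 180 [ 0.544 -0.149]
  reader 0.26 251 235 [0.524 0.504]
  read_field 0.72 382 180 [ 0.534 -0.154]
  read_field 0.28 298 231 [0.445 0.326]
  cradle_a 0.52 295 230 [0.456 0.332]
  bottle_orange 0.96 251 263 [0.39  0.552]
  wash_bottle 0.78 251 232 [0.534 0.496]
  wash_bottle 0.39 253 262 [0.392 0.546]
  cap_box 0.66 298 229 [0.458 0.317]
side cam at [-1.114  0.719  1.045]
  plate_up_centre 0.73 270 209 [0.632 0.385]
  plate_up_centre 0.59 296 229 [0.457 0.325]
  plate_up_centre 0.54 192 257 [0.401 0.711]
  plate_up_frost 0.82 285 235 [0.431 0.373]
  plate_up_frost 0.75 198 264 [0.357 0.697]
  plate_up_frost 0.7 267 215 [0.595 0.404]
  plate_up_notch 0.73 193 267 [0.34  0.714]
  plate_up_notch 0.64 260 213 [0.619 0.425]
  plate_up_notch 0.56 284 228 [0.475 0.367]
  plate_down 0.72 352 221 [0.441 0.108]
  reader 0.61 403 200 [ 0.571 -0.178]
  read_field 0.63 400 203 [ 0.55  -0.153]
  cradle_a 0.5 298 231 [0.489 0.31 ]
  cradle_a 0.41 297 242 [0.418 0.334]
  bottle_orange 0.87 242 255 [0.401 0.542]
  cap_box 0.58 443 197 [ 0.535 -0.348]
wrist cam at [ 0.192 -0.494  0.374]
1.65
```

Run:
```python
import cv2,numpy as np
a=cv2.imread('pics/scene0.png')[150:310,170:470]
b=cv2.imread('pics/side0.png')[150:310,170:470]
cv2.imwrite('pics/a1.png',np.vstack([cv2.resize(x[:, :270],(798,473)[0:2],interpolation=3)[:,:] for x in [a]]))
f=lambda x:cv2.resize(x,None,fx=1.85,fy=1.85,interpolation=2)
cv2.imwrite('pics/a1.png',np.vstack([f(a),f(b)]))
```

```text
(no output)
```

View pics/a1.png

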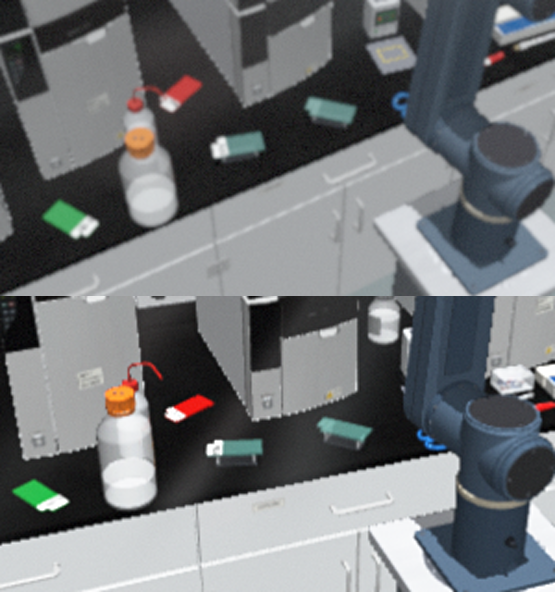

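View pics/scene0.png

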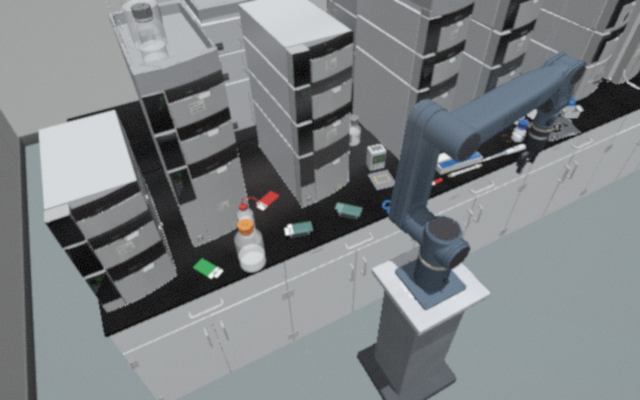

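Candidates for plate_up in scene: green plate at (208,268), red one at (267,201), teal with a white frosted end at (299,229), and teal without white at (348,211). The teal plate at (299,229) fits: the frosted end at (289,230) shows white, so it lies label up. The (348,211) plate is the one turned down, and green and red are look-alikes. The reader is at (381,175), housing behind the pad. Next I'll check clearances and make the enlarged crop.

Run:
```python
from h import *
c=cam('scene')
for u,v in [(302,207),(348,185),(195,243),(240,228)]: print('machine base',(u,v),np.round(w(c,u,v,0),3))
for u,v,n in [(376,168,'housing base?'),(369,177,'padL'),(389,188,'pad near')]: print(n,np.round(w(c,u,v,0),3))
for n in ['scene','side']:
  c=cam(n)
  for q,z in [('plate_up',.035),('plate_down',.035),('reader',.0)]:
    for r in robot.trace(n,q)[:5]:
      m=r['mask'].astype(np.uint8); 
      pts=np.argwhere(m)
      if len(pts)<20: continue
      P=np.array([w(c,x+.0,y+.0,z)[:2] for y,x in pts]).astype(np.float32)
      print(n,q,round(r['p'],2),np.mean(pts,0)[::-1].astype(int),[np.round(k,3) for k in cv2.minAreaRect(P)])
im=cv2.cvtColor(cam('scene')['image'],cv2.COLOR_RGB2BGR)
im2=cv2.cvtColor(cam('side')['image'],cv2.COLOR_RGB2BGR)
f=lambda x:cv2.resize(x,(600,295),interpolation=2)
cv2.imwrite('pics/b1.png',np.vstack([f(im[195:250,275:387]),f(im2[195:250,275:387])]))
s=robot.read_state(); print(s['tcp_pos'],s['orientation'])
c=cam('wrist'); R=cv2.Rodrigues(np.radians(0)*np.ones(3))[0]
print('wristcam axes world (rows x,y,z)',np.round(c['R'],2))
```

```text
machine base (302, 207) [0.567 0.248 0.   ]
machine base (348, 185) [0.59  0.001 0.   ]
machine base (195, 243) [0.596 0.719 0.   ]
machine base (240, 228) [0.583 0.53  0.   ]
housing base? [ 0.628 -0.177  0.   ]
padL [ 0.59  -0.113  0.   ]
pad near [ 0.482 -0.152  0.   ]
scene plate_up 0.66 [266 200] [array([0.643, 0.38 ]), array([0.049, 0.112]), np.float64(30.282)]
scene plate_up 0.58 [298 228] [array([0.435, 0.327]), array([0.11 , 0.056]), np.float64(72.008)]
scene plate_up 0.52 [207 269] [array([0.417, 0.714]), array([0.116, 0.052]), np.float64(31.535)]
scene plate_down 0.51 [348 209] [array([0.428, 0.098]), array([0.113, 0.054]), np.float64(43.644)]
scene plate_down 0.29 [244 213] [array([0.62 , 0.487]), array([0.07 , 0.125]), np.float64(70.024)]
scene reader 0.86 [377 167] [array([ 0.64 , -0.187]), array([0.126, 0.323]), np.float64(66.559)]
side plate_up 0.74 [271 210] [array([0.625, 0.384]), array([0.06 , 0.111]), np.float64(27.415)]
side plate_up 0.71 [191 258] [array([0.391, 0.715]), array([0.12 , 0.057]), np.float64(31.56)]
side plate_up 0.55 [296 231] [array([0.438, 0.331]), array([0.104, 0.048]), np.float64(70.128)]
side plate_down 0.71 [354 221] [array([0.432, 0.101]), array([0.114, 0.062]), np.float64(42.22)]
side reader 0.42 [388 180] [array([ 0.767, -0.192]), array([0.025, 0.295]), np.float64(62.898)]
[ 0.12265751 -0.51047071  0.2503001 ] [-1.79998207e+02 -8.12218601e-04  1.35099932e+01]
wristcam axes world (rows x,y,z) [[ 0.23 -0.97  0.  ]
 [-0.93 -0.22  0.28]
 [-0.28 -0.07 -0.96]]
```

View pics/b1.png

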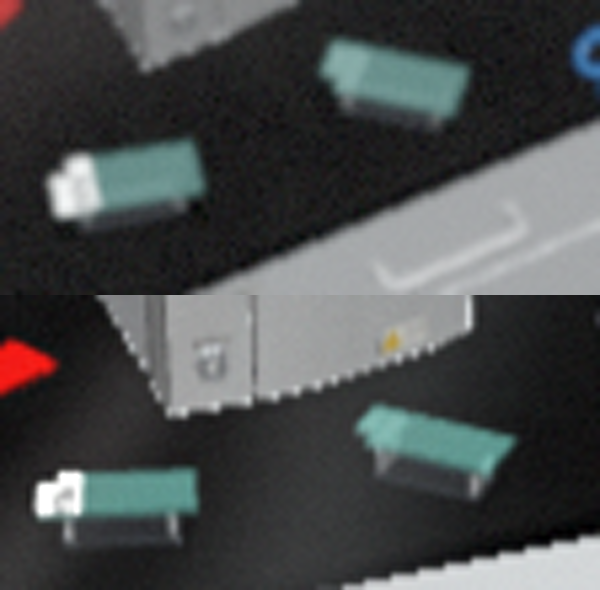

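The crop confirms it: the left teal plate has a white frosted end pointing to +y, with its notch on the right (far, +x) side, so it is label up. The right one has a dull frost and is plate_down. First I'll move near the reader, high up, for a wrist view.

```bash
python3 -m crank '{"xyz":[[4,-3,0],[4,-3,0],[4,-3,0],[4,-3,0],[4,-3,0],[4,-3,0],[4,-3,0],[4,-3,0],[4,-3,0],[4,-3,0]],"angular":[[0,0,0],[0,0,0],[0,0,0],[0,0,0],[0,0,0],[0,0,0],[0,0,0],[0,0,0],[0,0,0],[0,0,0]],"fingers":[1,1,1,1,1,1,1,1,1,1]}'
python3 -m crank '{"xyz":[[0,0,0],[0,0,0],[0,0,0],[0,0,0],[0,0,0],[0,0,0],[0,0,0],[0,0,0],[0,0,0],[0,0,0]],"angular":[[0,0,-10.5],[0,0,-10.5],[0,0,-10.5],[0,0,-10.5],[0,0,-10.5],[0,0,-10.5],[0,0,-10.5],[0,0,-10.5],[0,0,-10.5],[0,0,-10.5]],"fingers":[1,1,1,1,1,1,1,1,1,1]}'
python3 - <<'E'
from h import *
c=cam('wrist'); cv2.imwrite('pics/w1.png',c['image'][:,:,::-1])
for q,z in [('read_field',.003),('reader',0)]:
    for r in robot.place_of('wrist',q)[:3]:
        v,u=r['point'][0]*400,r['point'][1]*640
        print(' ',q,round(r['p'],2),int(u),int(v),np.round(w(c,u,v,z),3)[:2])
hsv=cv2.cvtColor(c['image'],cv2.COLOR_RGB2HSV)
m=cv2.inRange(hsv,(20,80,100),(38,255,255))
n,l,st,ce=cv2.connectedComponentsWithStats(m)
for i in np.argsort(-st[1:,4])[:3]+1:
    P=np.array([w(c,x,y,.003)[:2] for y,x in np.argwhere(l==i)],np.float32); print(st[i],cv2.minAreaRect(P))
E
```

```text
t: 3.5
tcp_pos: [0.4424, -0.1239, 0.2505]
orientation: [180.0, -0.0, 13.5]
force: [0.2, -0.3, 0.5]
finger_gap: 0.0855
gripper_force: 0.0
t: 4.75
tcp_pos: [0.4415, -0.1253, 0.2504]
orientation: [180.0, 0.0, 118.9]
force: [-0.9, -0.2, -0.1]
finger_gap: 0.0854
gripper_force: 0.0
  read_field 0.86 395 232 [ 0.547 -0.153]
  reader 0.87 392 233 [ 0.547 -0.156]
[363 201  66  64 373] ((0.547942578792572, -0.1542162001132965), (0.06438080966472626, 0.044594138860702515), 80.79046630859375)
[546  38  14  19 112] ((0.5826857089996338, 0.08889509737491608), (0.009478225372731686, 0.017827732488512993), 15.04106330871582)
```

View pics/w1.png

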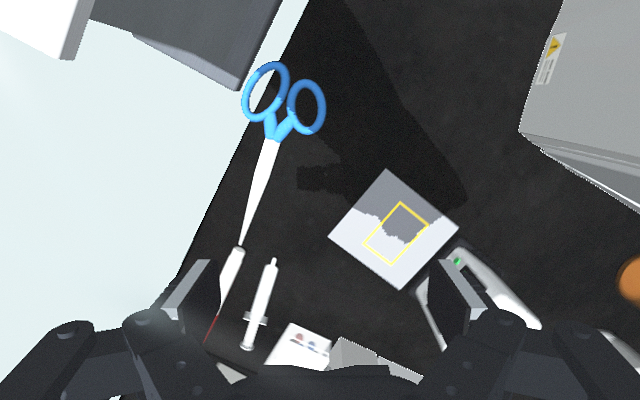

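The wrist view shows the yellow field at (397,233) with the housing to its lower right. The field centre is at (0.548,-0.154) and measures 64x45 mm, which matches. The reader's x axis is at about -9°. Next I'll move above the plate, then turn.

```bash
python3 -m crank '{"xyz":[[4,2.1,0],[4,2.1,0],[4,2.1,0],[4,2.1,0],[4,2.1,0],[4,2.1,0],[4,2.1,0],[4,2.1,0],[4,2.1,0],[4,2.1,0]],"angular":[[0,0,0],[0,0,0],[0,0,0],[0,0,0],[0,0,0],[0,0,0],[0,0,0],[0,0,0],[0,0,0],[0,0,0]],"fingers":[1,1,1,1,1,1,1,1,1,1]}'
python3 -m crank '{"xyz":[[0,0,0],[0,0,0],[0,0,0],[0,0,0],[0,0,0],[0,0,0],[0,0,0],[0,0,0],[0,0,0],[0,0,0]],"angular":[[0,0,-10.5],[0,0,-10.5],[0,0,-10.5],[0,0,-10.5],[0,0,-10.5],[0,0,-10.5],[0,0,-10.5],[0,0,-10.5],[0,0,-10.5],[0,0,-10.5]],"fingers":[1,1,1,1,1,1,1,1,1,1]}'
cat > look.py <<'E'
from h import *
import sys
c=cam('wrist'); cv2.imwrite(f'pics/{sys.argv[1]}.png',c['image'][:,:,::-1])
for q,z in [('plate_up_centre',.0325),('plate_up_frost',.0325),('plate_up_notch',.0325)]:
    for r in robot.place_of('wrist',q)[:2]:
        v,u=r['point'][0]*400,r['point'][1]*640
        print(' ',q,round(r['p'],2),int(u),int(v),np.round(w(c,u,v,z),3)[:2])
for r in robot.trace('wrist','plate_up')[:2]:
    P=np.array([w(c,x,y,.035)[:2] for y,x in np.argwhere(r['mask'])],np.float32); print(round(r['p'],2),cv2.minAreaRect(P))
s=robot.read_state();print(s['t'],s['tcp_pos'],s['orientation'],s['q'])
E
python3 look.py w2
```

```text
t: 6.15
tcp_pos: [0.435, 0.328, 0.2504]
orientation: [180.0, 0.0, 118.3]
force: [1.3, -0.9, 0.5]
finger_gap: 0.0855
gripper_force: 0.0
t: 7.4
tcp_pos: [0.4351, 0.3264, 0.2503]
orientation: [180.0, -0.0, -136.3]
force: [-0.1, -0.6, -0.9]
finger_gap: 0.0854
gripper_force: 0.0
  plate_up_centre 0.65 216 332 [0.653 0.365]
  plate_up_centre 0.62 317 175 [0.441 0.324]
  plate_up_frost 0.86 345 208 [0.446 0.367]
  plate_up_frost 0.59 246 339 [0.636 0.396]
  plate_up_notch 0.67 331 227 [0.471 0.371]
  plate_up_notch 0.64 251 355 [0.649 0.414]
0.75 ((0.4376930892467499, 0.32754549384117126), (0.11116808652877808, 0.05112593248486519), 73.84725189208984)
0.46 ((0.4700773060321808, 0.6920011639595032), (0.00944055151194334, 0.018747923895716667), 41.357181549072266)
7.65 [0.43509168 0.3263792  0.25027584] [ 1.79999122e+02 -5.26452144e-03 -1.36710229e+02] [ 2.98099028e+01  5.59529733e+00  8.68487400e+00  9.30949008e+01
 -3.73294856e-04 -1.34798684e+01]
```

View pics/w2.png

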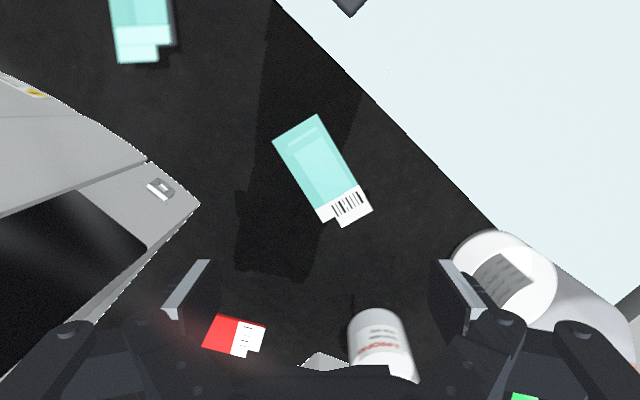

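The wrist view shows the plate to present at (322,170). Its barcode is at (350,205) and its notch at (330,222), on the right as seen facing the frosted end, so it is confirmed. Size 111x51 mm matches, and the centre is (0.4375,0.3275) at yaw 74°. Now I'll turn 30°, shift and go part of the way down.

```bash
python3 -m crank '{"xyz":[[0,0,0],[0,0,0],[0,0,0],[0.6,-0.2,0],[0,0,2],[0,0,3],[0,0,3],[0,0,2],[0,0,0],[0,0,0]],"angular":[[0,0,-10],[0,0,-10],[0,0,-10],[0,0,0],[0,0,0],[0,0,0],[0,0,0],[0,0,0],[0,0,0],[0,0,0]],"fingers":[1,1,1,1,1,1,1,1,1,1]}'
python3 look.py w3
```

```text
t: 8.9
tcp_pos: [0.4358, 0.3201, 0.1514]
orientation: [-179.9, 0.1, -106.6]
force: [-0.2, 0.5, 0.8]
finger_gap: 0.0855
gripper_force: 0.0
  plate_up_centre 0.9 324 209 [0.437 0.326]
  plate_up_centre 0.68 87 314 [0.646 0.356]
  plate_up_frost 0.93 322 261 [0.45  0.365]
  plate_up_notch 0.65 302 275 [0.467 0.371]
0.96 ((0.4375931918621063, 0.3276158273220062), (0.11151766777038574, 0.05116831511259079), 73.4178695678711)
0.91 ((0.6506639719009399, 0.3451380729675293), (0.04857345670461655, 0.07413535565137863), 26.515588760375977)
9.15 [0.43593889 0.32042676 0.15152286] [-1.79915755e+02  8.54994608e-02 -1.06517966e+02] [ 2.92142941e+01  5.02882669e+00 -3.15765770e+00  8.16934866e+01
 -6.47075409e-04 -4.42676778e+01]
```

```bash
python3 -m crank '{"xyz":[[0,0,2],[0,0,3],[0,0,3],[0,0,2],[0,0,1],[0,0,1],[0,0,0],[0,0,0],[0,0,0],[0,0,0]],"angular":[[0,0,0],[0,0,0],[0,0,0],[0,0,0],[0,0,0],[0,0,0],[0,0,0],[0,0,0],[0,0,0],[0,0,0]],"fingers":[1,1,1,1,1,1,1,1,1,1]}'
python3 -m crank '{"xyz":[[0,0,0],[0,0,0],[0,0,0],[0,0,0],[0,0,0],[0,0,0],[0,0,0],[0,0,0],[0,0,0],[0,0,0]],"angular":[[0,0,0],[0,0,0],[0,0,0],[0,0,0],[0,0,0],[0,0,0],[0,0,0],[0,0,0],[0,0,0],[0,0,0]],"fingers":[0.7,0.5,0.4,0.3,0.2,0,-0.3,-1,-1,-1]}'
```

```text
t: 10.4
tcp_pos: [0.4357, 0.3203, 0.0309]
orientation: [-180.0, 0.0, -106.5]
force: [-0.3, 0.5, -0.2]
finger_gap: 0.0852
gripper_force: 0.0
t: 11.65
tcp_pos: [0.4356, 0.3202, 0.0306]
orientation: [-180.0, 0.0, -106.5]
force: [-0.8, -0.6, 3.7]
finger_gap: 0.0486
gripper_force: 62.1
```

```bash
python3 -m crank '{"xyz":[[0,0,-0.5],[0,0,-1],[0,0,-1.5],[0,0,-2],[0,0,-2],[0,0,-2],[0,0,-1.5],[0,0,-1],[0,0,-0.5],[0,0,0]],"angular":[[0,0,0],[0,0,0],[0,0,0],[0,0,0],[0,0,0],[0,0,0],[0,0,0],[0,0,0],[0,0,0],[0,0,0]],"fingers":[-1,-1,-1,-1,-1,-1,-1,-1,-1,-1]}'
python3 look.py w4
```

```text
t: 12.9
tcp_pos: [0.4353, 0.3201, 0.1503]
orientation: [180.0, -0.0, -106.5]
force: [0.3, -0.0, -1.6]
finger_gap: 0.0488
gripper_force: 61.9
  plate_up_centre 0.76 86 313 [0.645 0.355]
  plate_up_centre 0.66 322 306 [0.46  0.401]
0.79 ((0.4518907368183136, 0.3776295781135559), (0.16750240325927734, 0.10143665224313736), 73.72358703613281)
0.65 ((0.6517642736434937, 0.34394240379333496), (0.050095636397600174, 0.07207037508487701), 27.51879119873047)
13.15 [0.43490839 0.31982683 0.14950197] [ 1.79940181e+02 -6.17942206e-02 -1.06493415e+02] [ 2.92119137e+01  5.09993152e+00 -3.31235445e+00  8.16737185e+01
 -3.37689377e-04 -4.42946392e+01]
```

View pics/w4.png

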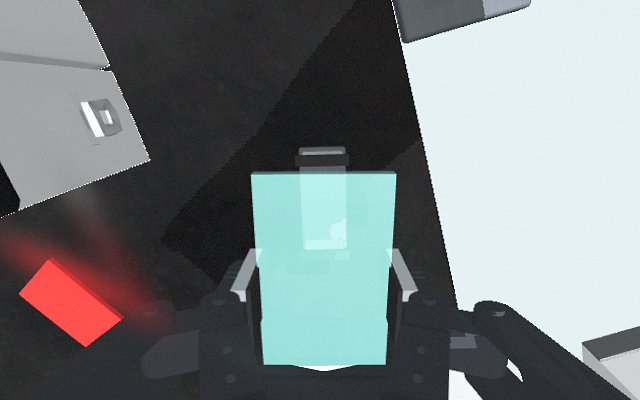

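The wrist view shows the plate held squarely between the pads, its clear edge at row 172 spanning cols 252–396. The white frosted end is hidden under the gripper. Now I'll turn by +83° about tool z, then carry it over.

```bash
python3 -m crank '{"xyz":[[0,0,0],[0,0,0],[0,0,0],[0,0,0],[0,0,0],[0,0,0],[0,0,0],[0,0,0],[0,0,0],[0,0,0]],"angular":[[0,0,5],[0,0,9],[0,0,10],[0,0,10],[0,0,10],[0,0,10],[0,0,10],[0,0,10],[0,0,6],[0,0,3]],"fingers":[-1,-1,-1,-1,-1,-1,-1,-1,-1,-1]}'
python3 -m crank '{"xyz":[[-0.8,-2,0],[-0.8,-4,0],[-0.8,-5.5,0],[-0.8,-5.5,0],[-0.8,-5.5,0],[-0.8,-5.5,0],[-0.8,-5.5,0],[-0.8,-5,0],[-0.8,-4,0],[-0.6,-2.4,0]],"angular":[[0,0,0],[0,0,0],[0,0,0],[0,0,0],[0,0,0],[0,0,0],[0,0,0],[0,0,0],[0,0,0],[0,0,0]],"fingers":[-1,-1,-1,-1,-1,-1,-1,-1,-1,-1]}'
python3 - <<'E'
from h import *
s=robot.read_state(); p=np.array(s['tcp_pos']); yaw=np.radians(s['orientation'][2])
c=cam('wrist'); cv2.imwrite('pics/w5.png',c['image'][:,:,::-1])
hsv=cv2.cvtColor(c['image'],cv2.COLOR_RGB2HSV)
m=cv2.inRange(hsv,(20,80,100),(38,255,255))
n,l,st,ce=cv2.connectedComponentsWithStats(m)
for i in np.argsort(-st[1:,4])[:2]+1:
    P=np.array([w(c,x,y,.003)[:2] for y,x in np.argwhere(l==i)],np.float32); print(st[i],cv2.minAreaRect(P))
for r in robot.place_of('wrist','read_field')[:2]:
    v,u=r['point'][0]*400,r['point'][1]*640; print(r['p'],w(c,u,v,.003))
u=np.array([np.cos(np.radians(-9.2)),np.sin(np.radians(-9.2))])
tgt=np.r_[np.array([.548,-.154])-.0475*u,.08]; d=tgt-p
tx=np.array([np.cos(yaw),np.sin(yaw)]);ty=np.array([np.sin(yaw),-np.cos(yaw)])
print(s['t'],p,s['orientation'],'shift cm',100*d[:2]@tx,100*d[:2]@ty,-100*d[2])
E
```

```text
t: 14.4
tcp_pos: [0.435, 0.3199, 0.1498]
orientation: [-180.0, -0.0, 170.4]
force: [-0.4, -0.9, -1.1]
finger_gap: 0.0486
gripper_force: 61.9
t: 15.65
tcp_pos: [0.4378, -0.1376, 0.15]
orientation: [-180.0, -0.0, 170.4]
force: [0.1, 0.3, 0.1]
finger_gap: 0.0482
gripper_force: 62.0
[601 304  25  16 211] ((0.592377245426178, 0.10581866651773453), (0.027008308097720146, 0.013631499372422695), 62.19088363647461)
15.65 [ 0.43782923 -0.13758384  0.15003819] [-1.79992918e+02 -1.05734985e-02  1.70375350e+02] shift cm -6.386599655699888 0.18826390183710226 7.003819097812598
```

View pics/w5.png

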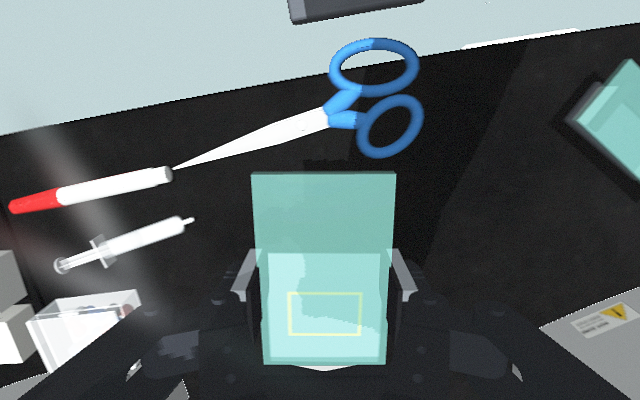

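The view shows the yellow field through the glass, centred at (325,313) and square to the plate. I'll lower, then advance.

```bash
python3 -m crank '{"xyz":[[0,0.2,1],[0,0,2],[0,0,2],[0,0,1.5],[0,0,0.5],[-1.5,0,0],[-2,0,0],[-1.6,0,0],[-0.8,0,0],[-0.5,0,0]],"angular":[[0,0,0],[0,0,0],[0,0,0],[0,0,0],[0,0,0],[0,0,0],[0,0,0],[0,0,0],[0,0,0],[0,0,0]],"fingers":[-1,-1,-1,-1,-1,-1,-1,-1,-1,-1]}'
python3 - <<'E'
from h import *
c=cam('wrist'); cv2.imwrite('pics/w6.png',c['image'][:,:,::-1])
s=robot.read_state(); p=np.array(s['tcp_pos'])
y=np.radians(s['orientation'][2]+180)
f=p[:2]+.0475*np.array([np.cos(y),np.sin(y)])
print(s['t'],p,s['orientation'],'frost est',f,np.array([.548,-.154])-f, s['force'])
for n in ['scene','side']:
  c=cam(n); cv2.imwrite(f'pics/{n}6.png',c['image'][:,:,::-1])
  for q,z in [('plate_up_frost',.082),('plate_up_centre',.082),('read_field',.003)]:
    for r in robot.place_of(n,q)[:4]:
      v,u=r['point'][0]*400,r['point'][1]*640; P=w(c,u,v,z)
      if P[1]<0: print(n,q,round(r['p'],2),int(u),int(v),np.round(P,3))
a=cv2.imread('pics/scene6.png')[130:210,330:430];b=cv2.imread('pics/side6.png')[150:230,350:450];d=cv2.imread('pics/w6.png')[100:400,120:520]
r=lambda x,s:cv2.resize(x,s,interpolation=2)
cv2.imwrite('pics/f6.png',np.vstack([np.hstack([r(a,(375,300)),r(b,(375,300))]),cv2.copyMakeBorder(d[:280],0,0,0,350,0)]))
E
```

```text
t: 17.0
tcp_pos: [0.502, -0.1441, 0.0805]
orientation: [-180.0, -0.0, 170.5]
force: [0.2, 0.2, -1.0]
finger_gap: 0.0487
gripper_force: 62.1
17.05 [ 0.50239179 -0.1442801   0.08051494] [-1.79994517e+02  4.34780012e-02  1.70522857e+02] frost est [ 0.54924348 -0.15210117] [-0.00124348 -0.00189883] [ 0.00494316 -0.8842143  -0.47463931]
scene read_field 0.76 381 179 [ 0.545 -0.152  0.003]
side plate_up_frost 0.72 400 185 [ 0.561 -0.152  0.082]
side plate_up_centre 0.64 403 191 [ 0.506 -0.138  0.082]
```

View pics/f6.png

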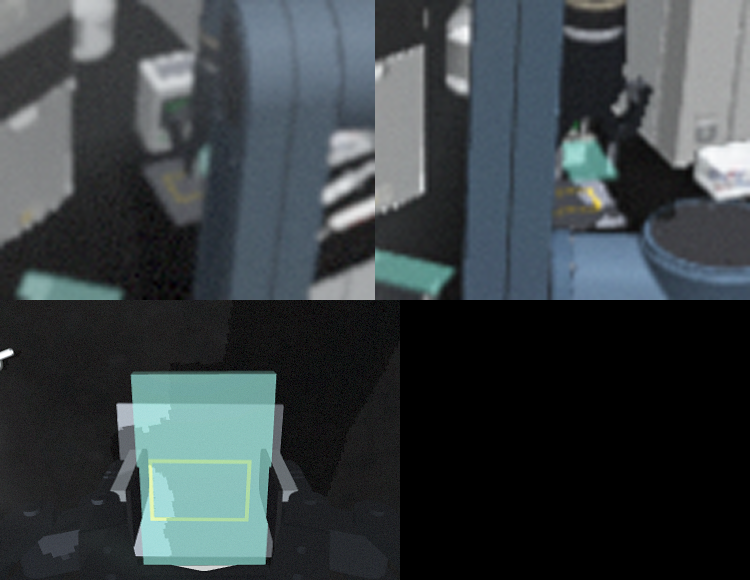

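The plate is level over the pad and in front of the housing, and the field is visible through it at wrist pixel (320,291). I'll check that point once more and hand in if it agrees.

Run:
```python
from h import *
c=cam('wrist'); P=w(c,320,291,.003); print(P)
s=robot.read_state(); p=np.array(s['tcp_pos']); y=np.radians(s['orientation'][2]+180)
f=p[:2]+.0475*np.array([np.cos(y),np.sin(y)]); e=np.linalg.norm(f-P[:2]); print(f,e,s['gripper_force'],np.abs(s['qd']).max())
if e<.008: print(robot.close_job())
```

```text
[ 0.54761215 -0.15502019  0.003     ]
[ 0.54827945 -0.15203434] 0.003059509996151999 62.076144218444824 0.18037072302043422
the job is handed in; nothing more can be done
None
```

The label-up plate is held level by its clear glass, label up, about 8 cm above the worktop. Its frosted end is about 3 mm from the field centre by my measurement and points at the window. The job is handed in, but no verdict came back.

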